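# Dial the code and open the battery box

### The arm

A 7-joint arm with a two-finger parallel gripper is mounted at the origin on a cart in front of the work surface, level with it; the furniture and walls round the work are solid. World frame = base frame: x ahead of the robot, y to its left, z up, the work surface at z = 0. Lengths are in m, angles in rad, forces in N, time in s.
With the tool pointing down it reaches from about 0.425 to 1.025 m from the base axis. Payload 9.4 kg.
Tool frame: the origin (TCP) lies midway between the tips of the shut fingers; the grasp point (between the pads) lies 19 mm behind it; z points along the fingers, y is the line along which they close (so a half turn about z gives the same grasp; the last joint's range is limited). The gripper opens to 93 mm and grips with 3 to 60 N. Pads are 15 mm wide; open, the fingers measure 128 mm over their backs; the gripper's body (75 mm by 188 mm) begins 65 mm behind the grasp point.
Start: joints at [-0.077, 0.599, -0.003, 1.599, 0.002, 0.943, -0.08], TCP at [0.725, -0, 0.219] pointing down, gripper open.
Joint ranges: [-2.57, 2.57], [-0.35, 1.97], [-1.29, 1.29], [0.11, 2.56], [-1.05, 4.19], [0.11, 1.86], [-2.63, 2.63]. Speed limits (rad/s): [2.22, 2.22, 3.01, 3.01, 3.14, 3.14, 3.14].

### API

Orientations are given as a unit quaternion [w, x, y, z].
In Python, from station import bot, eyes gives the robot as it stands.
- The arm moves only by the tool step_arm, never from a script. Its arguments are lists of equal length, an entry for each row: "rot": the turn, a rotation vector about the tool's x, y, z in a scale on which 1.0 is 360 degrees, a list of three; "dp": the shift along the tool's x, y, z in normalised numbers (1 is 0.8 m), a list of three; "claw": the opening, from -1 (shut) to 1 (fully open). In form: {"rot": [[rx, ry, rz], ...], "dp": [[tx, ty, tz], ...], "claw": [claw, ...]}. A call has 1 to 10 rows; each row is the pose to reach, as a shift and turn from the pose commanded when the call began, along the tool's axes at that moment; what a row does not reach only later rows make up. A row lasts 1/10 s, in which the tool goes at most 50 mm and 8.59 degrees, less where a joint would pass 70% of its speed; a pose out of reach is approached as far as the arm can. A call with a gripper value outside its range is refused whole. The fingers move at their own pace and stop on an object; "squeeze" is the grip in N (left out, the last holds). Time passes only in rows, so rows that repeat a pose let the fingers close. It gives the time, the measured TCP pose, the force, the opening and the grip force at its end, in the units of the state.
- bot.observe(): the state, without advancing time (a new reading comes with each control period).
- eyes.get_image(name): name is "scene" or "side" or "wrist"; returns a dict with "img" (420x560x3 uint8, red, green, blue), "range_z" (420x560 float32, m along the optical axis (not along the pixel's ray), 0 where there is no reading), "vertical_fov" (degrees; the focal length in pixels is half the picture's height over the tangent of half this angle, whatever the lens; pixels are square), "cx", "cy" (the principal point, pixels), "cam_to_world" (4x4, takes a point from camera to world coordinates). Camera axes: x right, y up, looking along -z (the intrinsics and any distortion apply to the point x, -y, -z); pixel columns grow to the right and rows downward; lengths in m; the calibration is good to about 2 mm. A picture is of the moment at which its call begins.
- bot.close_job(): hands the job in; it is judged then, once.
The state is a dict: "clock": time; "joints": joint angles; "qd": joint speeds; "joint_torque": joint torques, N m; "ee_pos": TCP position; "tool_rot": TCP orientation; "wrist_force": force on the tool from outside, world axes, zero at the start; "wrist_torque": the same for the moment, N m; "width": opening from 0.0 (shut) to 1.0 (fully open); "grasp_force": force on a finger pad.
Only numpy, scipy, OpenCV 4.12 (cv2) and the standard library are available. Lean on these libraries where they do the work, as an engineer would, in place of code of your own. Each camera call takes 0.05 s, during which the arm holds its last target. There are 200 camera calls.

### The job

Open the child-proof box of spare batteries: roll its three thumbwheels so that, from left to right as the robot sees them, four dots (blue), two dots (yellow) and three dots (green) face straight up, then turn the red latch knob a quarter turn clockwise to its stop, and push the white lid by its blue lip fully open, away from the wheels. Leave the wheels on the code and the latch turned, do not knock or shift the mug and the spice jar that stand to the left of the box, and let go of everything at the end.

Things in the scene. Friction and masses are not known exactly. Their poses are not given: they have to be found in the camera images.
- lockbox: grey lock box fixed to the worktop, 200 (x) x 240 (y) x 67 high; origin at the centre of its underside, its x axis points away from the robot (along the lid's slide), y to the left along the row of wheels. Its near half is a deck at height 67 with the wheels and latch, its far half a compartment under the white lid
- wheel1_axis (a point): centre of the left thumbwheel, on its axis, 55 above the worktop, 55 nearer the robot than the box centre; the axis lies along the box's y. Each wheel is a 24 wide drum with five flat faces 22 from the axis, in order 1 dot white, 2 yellow, 3 green, 4 blue, 5 red, and at each corner between faces a black radial fin 5 thick, 24 wide, that reaches 39 from the axis
- wheel2_axis (a point): centre of the middle thumbwheel, on its axis; the wheels are alike and stand 50 apart. Pushing a fin toward or away from the robot with a fingertip rolls the wheel; friction (about 0.06 N m) holds it where it is left, there are no clicks. The slots in the deck are 77 long; red marks on the deck lie beside the wheels' tops
- wheel3_axis (a point): centre of the right thumbwheel, on its axis; like the others
- wheel1 (a joint): angle of the left wheel: 0 when the 1-dot face is up, growing as its top is rolled toward the robot (toward the box's -x), 1.257 rad per number: 2 dots up at 1.257, 3 at 2.513, 4 at 3.770, 5 at 5.027. At any value a fin stands half way (0.628 rad) between neighbouring faces. Stops at -0.2 and 5.23
- wheel2 (a joint): angle of the middle wheel, same sense and values
- wheel3 (a joint): angle of the right wheel, same sense and values
- latch_grip (a point): middle of the latch knob's red grip, on its upright axis, 100 above the worktop: a bar 46 long, 13 wide, 28 high (its top is 14 above this point). It lies along the box's x when latched. A dark steel cam arm below it points to the lid and its claw holds a lug on the lid until the knob is turned
- latch (a joint): angle of the latch knob: 0 latched, grows clockwise seen from above to its stop at 1.571 (released); stays where it is left (0.05 N m). Inside, a bolt blocks it within the first 0.2 rad unless all three wheels are on the code
- lid_lip (a point): on the white lid: middle of the upper edge of the near face of its blue lip, a bar 110 long (along box y), 8 thick, 20 high; 90 above the worktop. Push it toward the box's +x, away from the robot
- lid (a joint): how far the lid has slid open: 0 shut, 0.070 m fully open; about 2 N moves it and it stays where it is left
- jar_a: spice jar with a red lid, 45 across, 106 high, the one to the left of the box; origin at the centre of its underside
- mug: white patterned mug, 92 across, 95 high, to the left of the box; origin at the centre of its underside

How it is judged:
By the outcome, as a careful person would: the job done as asked, in the order asked, and still so for the second after the job is handed in, with the robot touching nothing.
It also fails if it takes over 72 s, if anything falls off the work surface, if the arm or the gripper's body presses on something with over 40 N, if the wrist force passes 120 N, or if a joint passes its speed limit or range.

## Working session

There is one attempt and no reset: what is moved stays moved. The work goes in short steps, Python scripts to look and compute and a tool call to move; the robot and the scene stay as the last step left them, time stands still between calls to the robot, and variables do not carry over. Pictures are saved under pics/ and viewed, at most 10 in all, crops included, and the job is handed in when it is done.

Besides the shell and the picture viewer there is one more tool, called after ">>>" as name(argument=value, ...) on one line, values as JSON. step_arm: Moves the arm, as the interface text tells. Its arguments: {"type":"object","properties":{"rot":{"type":"array","items":{"type":"array","items":{"type":"number"}}},"dp":{"type":"array","items":{"type":"array","items":{"type":"number"}}},"claw":{"type":"array","items":{"type":"number"}},"squeeze":{"type":"number"}},"required":["rot","dp","claw"]}

```bash
mkdir -p pics
cat > h.py <<'E'
import numpy as np, cv2
from station import bot, eyes
def get(n):
    d=eyes.get_image(n); h,w=d["img"].shape[:2]
    f=h/2/np.tan(np.radians(d["vertical_fov"])/2); z=d["range_z"]
    v,u=np.mgrid[:h,:w]
    P=np.stack([(u-d["cx"])/f*z,-(v-d["cy"])/f*z,-z,np.ones_like(z)],-1)@np.array(d["cam_to_world"]).T
    P=P[...,:3]; P[z==0]=np.nan
    d["f"]=f; return d,P
def save(n,img): cv2.imwrite("pics/"+n+".png",cv2.cvtColor(img,cv2.COLOR_RGB2BGR))
E
python3 - <<'E'
from h import *
print(bot.observe())
ims=[]
for n in ["scene","side","wrist"]:
    d,P=get(n); np.savez(n,img=d["img"],P=P); print(n,[k for k in d],d["f"],d["cx"],d["cy"],np.round(d["cam_to_world"],3).tolist()); ims.append(d["img"])
    save(n,d["img"])
E
```

```text
{'clock': 0.0, 'joints': array([-0.07669959,  0.60011575, -0.00252836,  1.60013422,  0.00178494,
        0.94288427, -0.07981759]), 'qd': array([ 4.64819432e-04,  2.70836806e-04,  1.09233451e-03, -1.36630373e-03,
       -6.58069966e-05, -2.76612820e-04,  6.78038987e-04]), 'joint_torque': array([ 5.70884713e-04, -7.65060925e+01,  1.49801854e+00, -2.52344084e+01,
       -5.23842021e-02,  1.69115182e-02,  2.08527672e-04]), 'ee_pos': array([ 7.24511632e-01, -2.38464348e-05,  2.17765393e-01]), 'tool_rot': array([-4.93405834e-04,  7.07099723e-01,  7.07113420e-01, -5.90773206e-04]), 'wrist_force': array([0.44769638, 0.10800757, 0.16987892]), 'wrist_torque': array([-0.01242026, -0.04712783, -0.04915199]), 'grasp_force': 0.0, 'width': 0.998753894393458}
scene ['img', 'range_z', 'vertical_fov', 'cx', 'cy', 'cam_to_world', 'f'] 428.9824208496973 272.64610842681753 217.5300584058669 [[-0.808, 0.242, -0.538, 0.119], [-0.589, -0.363, 0.722, 0.803], [-0.02, 0.9, 0.436, 0.453], [0.0, 0.0, 0.0, 1.0]]
side ['img', 'range_z', 'vertical_fov', 'cx', 'cy', 'cam_to_world', 'f'] 419.7945978325489 278.7987894742631 205.65969058078406 [[-0.225, 0.509, -0.83, -0.116], [-0.974, -0.104, 0.201, 0.342], [0.016, 0.854, 0.52, 0.522], [0.0, 0.0, 0.0, 1.0]]
wrist ['img', 'range_z', 'vertical_fov', 'cx', 'cy', 'cam_to_world', 'f'] 347.1190899778004 272.7514910736361 212.1305352896394 [[1.0, -0.001, 0.001, 0.723], [0.001, 0.959, 0.283, 0.079], [-0.001, -0.283, 0.959, 0.384], [0.0, 0.0, 0.0, 1.0]]
```

View pics/scene.png

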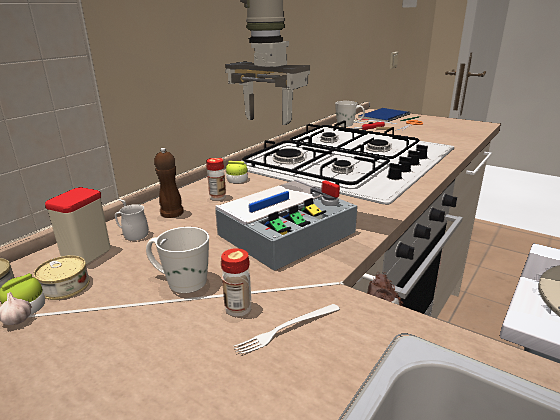

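View pics/wrist.png

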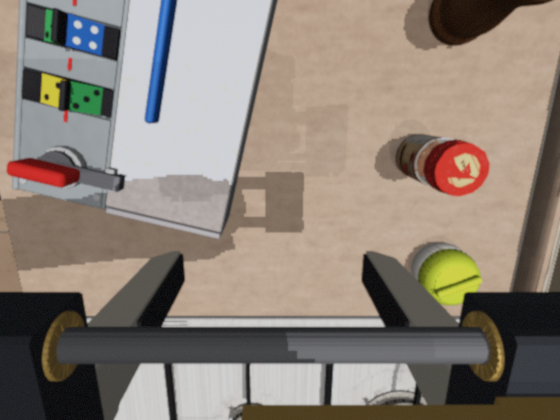

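The scene view shows the box at about (285,225), with the jar at (236,285) and the mug at (183,260). In the wrist view, the latch is at (45,172), wheel 3 at (68,93) and wheel 2 at (72,33). Next I'll measure the box and look at the side view.

View pics/side.png

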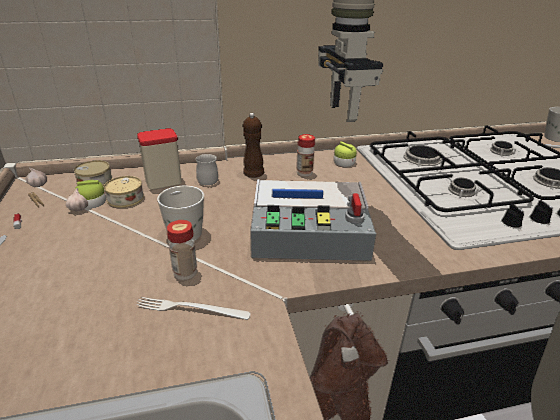

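Run:
```python
from h import *
for n in ["scene","side","wrist"]:
    q=np.load(n+".npz"); P=q["P"]; I=cv2.cvtColor(q["img"],cv2.COLOR_RGB2HSV)
    def rep(name,m):
        p=P[m]; p=p[~np.isnan(p[:,0])]
        if len(p)>5: print(n,name,len(p),np.round(np.median(p,0),4),np.round(np.percentile(p,3,axis=0),3),np.round(np.percentile(p,97,axis=0),3))
    box=(P[...,0]>.4)&(P[...,0]<.85)&(P[...,1]>.02)&(P[...,1]<.5)
    H,S,V=I[...,0],I[...,1],I[...,2]
    blue=box&(H>105)&(H<130)&(S>140)&(P[...,2]>.074)
    rep("lip",blue)
    p=P[blue&(P[...,2]>.085)].astype(np.float32)
    if len(p)>20: print(cv2.minAreaRect(p[:,:2]))
    red=box&((H<6)|(H>174))&(S>170)&(P[...,2]>.08)
    rep("red",red)
    r=red&(P[...,2]>.107)
    p=P[r].astype(np.float32); 
    if len(p): print(cv2.minAreaRect(p[:,:2]), np.round([np.median(p[:,2])],4))
    # lid+deck heights
    dk=box&(S<60)&(abs(P[...,2]-.067)<.004)
    p=P[dk].astype(np.float32); rep("deck",dk)
    if len(p)>20: print(cv2.minAreaRect(p[:,:2]))
```

```text
scene lip 313 [0.6311 0.1254 0.0824] [0.553 0.076 0.074] [0.645 0.175 0.089]Traceback (most recent call last):
  File "<stdin>", line 12, in <module>
cv2.error: OpenCV(4.12.0) /io/opencv/modules/imgproc/src/convhull.cpp:143: error: (-215:Assertion failed) total >= 0 && (depth == CV_32F || depth == CV_32S) in function 'convexHull'
```

The side view shows the box at (313,222), with wheels at x≈273, 298 and 323, y≈218, and the latch at (355,208). The mug and jar sit about 70 px to the left of the box.

Run:
```python
from h import *
for n in ["scene","side","wrist"]:
    q=np.load(n+".npz"); P=q["P"]; I=cv2.cvtColor(q["img"],cv2.COLOR_RGB2HSV)
    def rect(name,m):
        p=P[m]; p=np.ascontiguousarray(p[~np.isnan(p[:,0])]).astype(np.float32)
        if len(p)>15:
            r=cv2.minAreaRect(np.ascontiguousarray(p[:,:2])); print(n,name,len(p),np.round(np.median(p,0),4),np.round(r[0],4),np.round(r[1],4),round(r[2],1))
    box=(P[...,0]>.4)&(P[...,0]<.85)&(P[...,1]>.02)&(P[...,1]<.5)
    H,S,V=I[...,0],I[...,1],I[...,2]
    rect("lip",box&(H>105)&(H<130)&(S>140)&(P[...,2]>.086)&(P[...,2]<.095)&(P[...,0]>.6))
    red=((H<6)|(H>174))&(S>170)
    rect("red",box&red&(P[...,2]>.11)&(P[...,0]<.68)&(P[...,1]<.15))
    rect("deck",box&(S<60)&(abs(P[...,2]-.067)<.003))
    rect("all",box&(P[...,2]>.064)&(P[...,2]<.12)&(P[...,1]<.27)&(P[...,0]<.8)&(S<60))
    c=(P[...,0]>.3)&(P[...,0]<.8)&(P[...,1]>.2)&(P[...,1]<.5)
    rect("jarlid",c&red&(P[...,2]>.09))
    rect("mug",c&(S<80)&(P[...,2]>.088)&(P[...,2]<.1))
```

```text
scene lip 90 [0.6325 0.1267 0.0881] [0.6322 0.1237] [0.107  0.0091] 77.4
scene red 47 [0.5323 0.0342 0.1118] [0.535  0.0341] [0.0126 0.0399] 84.9
scene deck 2038 [0.5892 0.1617 0.0665] [0.6098 0.2129] [0.3937 0.2384] 87.7
scene all 3003 [0.5972 0.1317 0.0696] [0.6068 0.1088] [0.2282 0.2024] 76.2
scene jarlid 406 [0.5094 0.3792 0.1034] [0.5171 0.3711] [0.0423 0.042 ] 31.7
scene mug 399 [0.6438 0.3661 0.0918] [0.6369 0.3026] [0.2197 0.0935] 82.2
side lip 97 [0.6306 0.1228 0.088 ] [0.6305 0.1218] [0.1037 0.0082] 75.5
side red 70 [0.5305 0.0322 0.1132] [0.5323 0.0316] [0.0108 0.0406] 75.8
side deck 2287 [0.556  0.1274 0.067 ] [0.6086 0.2103] [0.3908 0.2369] 87.3
side all 3896 [0.5851 0.1133 0.0697] [0.6053 0.1067] [0.2257 0.2035] 75.7
side jarlid 244 [0.5062 0.3697 0.1051] [0.5152 0.3681] [0.0415 0.041 ] 69.7
side mug 314 [0.6446 0.3629 0.092 ] [0.6441 0.3641] [0.0913 0.0925] 85.9
wrist lip 1117 [0.633  0.1175 0.0892] [0.632 0.114] [0.0916 0.0068] 76.2
wrist red 763 [0.5368 0.0304 0.1132] [0.5365 0.0303] [0.0108 0.044 ] 75.8
wrist deck 14644 [0.5638 0.1055 0.067 ] [0.6034 0.0924] [0.1437 0.235 ] 89.6
wrist all 35245 [0.6122 0.0978 0.0703] [0.6034 0.092 ] [0.1446 0.235 ] 89.6
```

The manual's scale: shifts go in shares of 0.8 m and turns go in shares of 360 degrees. Converting my numbers, -0.125 m / 0.8 = -0.1563, 0.098 m / 0.8 = 0.1225, -1.326 rad / 6.2832 = -0.211.

>>> step_arm(rot=[[0, 0, -0.211], [0, 0, -0.211], [0, 0, -0.211], [0, 0, -0.211], [0, 0, -0.211], [0, 0, -0.211], [0, 0, -0.211], [0, 0, -0.211], [0, 0, -0.211], [0, 0, -0.211]], dp=[[0.1225, -0.1563, 0.0225], [0.1225, -0.1563, 0.0225], [0.1225, -0.1563, 0.0225], [0.1225, -0.1563, 0.0225], [0.1225, -0.1563, 0.0225], [0.1225, -0.1563, 0.0225], [0.1225, -0.1563, 0.0225], [0.1225, -0.1563, 0.0225], [0.1225, -0.1563, 0.0225], [0.1225, -0.1563, 0.0225]], claw=[-1, -1, -1, -1, -1, -1, -1, -1, -1, -1])

```text
clock: 1.15
ee_pos: [0.5999, 0.0977, 0.2003]
tool_rot: [-0.0, 0.121, 0.993, 0.0]
wrist_force: [0.6, -0.4, 0.5]
width: 0.189
grasp_force: 0.0
```

Run:
```python
from h import *
o=bot.observe(); print({k:np.round(o[k],3) for k in ["clock","joints","ee_pos","tool_rot","wrist_force","width"]})
d,P=get("wrist"); np.savez("w2",img=d["img"],P=P)
save("w2",cv2.resize(d["img"][::-1,::-1],(784,588),interpolation=cv2.INTER_CUBIC))
H,S,V=cv2.split(cv2.cvtColor(d["img"],cv2.COLOR_RGB2HSV))
def rect(name,m):
    p=P[m]; p=np.ascontiguousarray(p[~np.isnan(p[:,0])][:,:2]).astype(np.float32)
    if len(p)>15:
        r=cv2.minAreaRect(p); print(name,len(p),np.round(r[0],4),np.round(r[1],4),round(r[2],1))
z=P[...,2]
rect("lip",(H>105)&(H<130)&(S>140)&(z>.087)&(z<.094)&(P[...,0]>.6))
rect("knob",((H<6)|(H>174))&(S>150)&(z>.108)&(z<.12))
rect("box",(z>.06)&(z<.12)&(P[...,0]<.75)&(P[...,1]<.27))
```

```text
{'clock': np.float64(1.15), 'joints': array([ 0.008,  0.504, -0.382,  1.877,  0.251,  0.808,  0.822]), 'ee_pos': array([0.6  , 0.098, 0.2  ]), 'tool_rot': array([-0.   ,  0.121,  0.993,  0.   ]), 'wrist_force': array([ 0.634, -0.447,  0.5  ]), 'width': np.float64(0.189)}
lip 875 [0.6317 0.1219] [0.1067 0.0064] 76.0
knob 1028 [0.5348 0.0307] [0.012  0.0443] 76.2
box 50944 [0.6032 0.0998] [0.2401 0.1983] 75.9
```

View pics/w2.png

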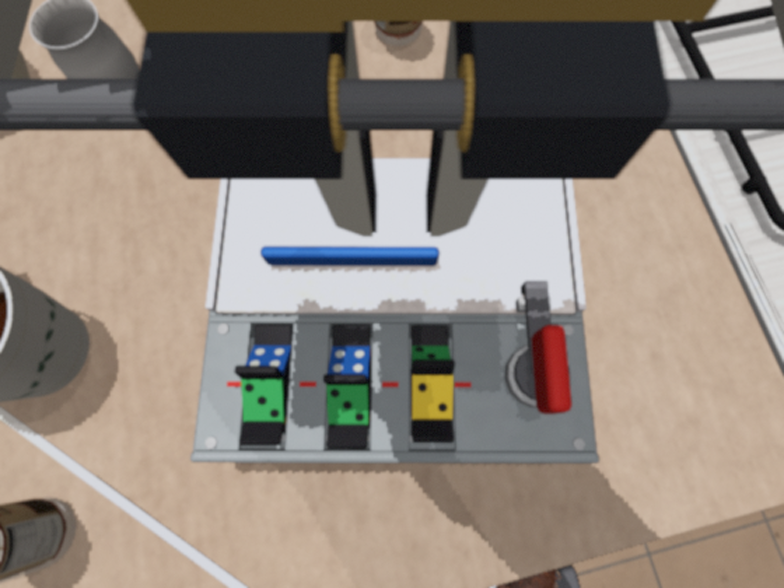

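The wrist view, flipped, has the robot side at the bottom. Wheels 1 and 2 have the 3/4 fin near the top (at (262,371) and (347,379)). Wheel 3 has the 2/3 fin near the top (432,366), and the latch is at (552,368). So wheels 1 and 3 need about half a number toward the robot, and wheel 2 about 1.5 numbers away from it.

```bash
cat >> h.py <<'E'
C=np.array([.6032,.0998]); a=-np.radians(14.0)
EX=np.array([np.cos(a),np.sin(a)]); EY=np.array([-np.sin(a),np.cos(a)])
def tobox(P):
    q=P[...,:2]-C; return np.stack([q@EX,q@EY,P[...,2]],-1)
def toworld(b): return C+b[0]*EX+b[1]*EY
def model(th,n=1500):
    # outline of a wheel section (x,z rel. axis), with th the wheel angle: 5 faces + fins, sampled
    pts=[]
    for k in range(5):
        f=th-k*2*np.pi/5              # face k+1 direction, 0=up, + toward robot(-x)
        t=np.linspace(-16,16,33)/1e3
        pts.append(np.stack([-(.022*np.sin(f)+t*np.cos(f)),.022*np.cos(f)-t*np.sin(f)],-1))
        g=f+np.pi/5; r=np.linspace(.027,.039,13)
        for s in (-.0025,.0025): pts.append(np.stack([-(r*np.sin(g)+s*np.cos(g)),r*np.cos(g)-s*np.sin(g)],-1))
        s=np.linspace(-.0025,.0025,6); pts.append(np.stack([-(.039*np.sin(g)+s*np.cos(g)),.039*np.cos(g)-s*np.sin(g)],-1))
    return np.concatenate(pts)
from scipy.spatial import cKDTree
def wheels(P,ys,ax=-.055):
    B=tobox(P); out=[]
    for y in ys:
        m=(abs(B[...,1]-y)<.010)&(abs(B[...,0]-ax)<.036)&(B[...,2]>.070)&(B[...,2]<.1)
        q=B[m][:,[0,2]]-[ax,.055]
        best=min((np.mean(np.minimum(cKDTree(model(t)+[dx,dz]).query(q)[0],.006)),t,dx,dz) for t in np.arange(0,2*np.pi/5,.02) for dx in (-.003,0,.003) for dz in (-.002,0,.002))
        out.append((len(q),)+tuple(np.round(best,4)))
    return out
E
python3 - <<'E'
from h import *
q=np.load("w2.npz"); P=q["P"]; B=tobox(P); H,S,V=cv2.split(cv2.cvtColor(q["img"],cv2.COLOR_RGB2HSV))
k=(abs(B[...,0]+.055)<.04)&(B[...,2]>.072)&(abs(B[...,1])<.11)
h,e=np.histogram(B[k][:,1],np.arange(-.11,.111,.004)); print([(round(x,3),int(n)) for x,n in zip(e,h)])
yy=B[...,1]; kk=k&(S>120)&(V>60)&(B[...,2]<.09)
for lo,hi in((.055,.11),(.01,.05),(-.05,0)):
    s=yy[kk&(yy>lo)&(yy<hi)]; print(np.round(np.percentile(s,[2,50,98]),4))
kn=((H<6)|(H>174))&(S>150)&(P[...,2]>.108); print("knob",np.round(np.nanmean(B[kn],0),4))
lp=(H>105)&(H<130)&(S>140)&(P[...,2]>.087)&(P[...,2]<.094)&(P[...,0]>.6); print("lip",np.round(np.percentile(B[lp],[2,50,98],axis=0),4))
E
```

```text
[(np.float64(-0.11), 0), (np.float64(-0.106), 3), (np.float64(-0.102), 9), (np.float64(-0.098), 0), (np.float64(-0.094), 38), (np.float64(-0.09), 343), (np.float64(-0.086), 407), (np.float64(-0.082), 966), (np.float64(-0.078), 304), (np.float64(-0.074), 217), (np.float64(-0.07), 164), (np.float64(-0.066), 296), (np.float64(-0.062), 685), (np.float64(-0.058), 639), (np.float64(-0.054), 684), (np.float64(-0.05), 758), (np.float64(-0.046), 442), (np.float64(-0.042), 1825), (np.float64(-0.038), 2493), (np.float64(-0.034), 2707), (np.float64(-0.03), 2711), (np.float64(-0.026), 2705), (np.float64(-0.022), 2722), (np.float64(-0.018), 2721), (np.float64(-0.014), 2203), (np.float64(-0.01), 969), (np.float64(-0.006), 974), (np.float64(-0.002), 964), (np.float64(0.002), 1033), (np.float64(0.006), 2890), (np.float64(0.01), 2475), (np.float64(0.014), 2558), (np.float64(0.018), 2617), (np.float64(0.022), 2651), (np.float64(0.026), 2637), (np.float64(0.03), 2599), (np.float64(0.034), 304), (np.float64(0.038), 681), (np.float64(0.042), 660), (np.float64(0.046), 662), (np.float64(0.05), 670), (np.float64(0.054), 661), (np.float64(0.058), 377), (np.float64(0.062), 18), (np.float64(0.066), 279), (np.float64(0.07), 218), (np.float64(0.074), 232), (np.float64(0.078), 218), (np.float64(0.082), 216), (np.float64(0.086), 187), (np.float64(0.09), 6), (np.float64(0.094), 0), (np.float64(0.098), 0), (np.float64(0.102), 0), (np.float64(0.106), 0)]
[0.0662 0.077  0.089 ]
[0.0165 0.0275 0.0395]
[-0.0334 -0.0219 -0.0104]
knob [-0.0506 -0.0831  0.1128]
lip [[ 0.0195 -0.0224  0.0871]
 [ 0.0222  0.0279  0.0893]
 [ 0.0252  0.0788  0.0909]]
```

Run:
```python
from h import *
q=np.load("w2.npz"); B=tobox(q["P"])
for y in(.0775,.0275,-.0225,.0525,.0025):
    print(y,[(int(x*1000),int((m).sum()),round(float(np.median(B[m][:,2]))*1000,1)) for x in np.arange(-.1,-.012,.004) for m in [(abs(B[...,1]-y)<.008)&(abs(B[...,0]-x)<.002)] if m.sum()])
print("knob",np.round(np.nanmean(B[(B[...,2]>.11)&(B[...,1]<-.05)&(abs(B[...,0]+.05)<.04)],0),4))
```

```text
0.0775 [(-100, 19, 66.2), (-96, 118, 66.8), (-92, 63, 41.6), (-88, 113, 73.3), (-83, 111, 72.3), (-79, 105, 70.5), (-75, 94, 69.0), (-71, 96, 70.6), (-67, 97, 72.5), (-63, 97, 74.7), (-59, 106, 76.4), (-55, 112, 78.7), (-51, 140, 87.7), (-47, 80, 93.1), (-43, 47, 75.4), (-39, 72, 72.1), (-35, 75, 68.0), (-31, 71, 63.9), (-27, 83, 61.8), (-23, 79, 62.1), (-19, 89, 63.1), (-15, 153, 66.7)]
0.0275 [(-100, 20, 66.2), (-96, 101, 66.7), (-92, 109, 66.8), (-88, 109, 69.1), (-83, 100, 67.7), (-79, 98, 66.6), (-75, 97, 66.7), (-71, 95, 69.5), (-67, 95, 72.2), (-63, 97, 74.7), (-59, 106, 77.5), (-55, 141, 84.9), (-51, 76, 93.6), (-47, 76, 77.5), (-43, 78, 75.1), (-39, 3944, 301.8), (-35, 1330, 308.1), (-31, 1274, 308.1), (-27, 2092, 308.6), (-23, 823, 310.0), (-19, 87, 67.5), (-15, 75, 66.2)]
-0.0225 [(-100, 20, 66.3), (-96, 97, 66.9), (-92, 122, 9.2), (-88, 56, 75.1), (-83, 120, 76.6), (-79, 94, 74.0), (-75, 100, 71.4), (-71, 99, 71.3), (-67, 100, 73.1), (-63, 96, 74.5), (-59, 96, 76.1), (-55, 96, 77.6), (-51, 108, 79.3), (-47, 132, 88.3), (-43, 93, 92.3), (-39, 4192, 301.9), (-35, 1451, 308.
[... 228 characters left out ...]
.9), (-71, 101, 66.7), (-67, 94, 66.9), (-63, 80, 66.8), (-59, 90, 67.0), (-55, 96, 67.0), (-51, 95, 67.1), (-47, 87, 67.0), (-43, 79, 66.7), (-39, 91, 66.9), (-35, 1166, 299.2), (-31, 1364, 301.6), (-27, 303, 301.1), (-23, 82, 66.6), (-19, 88, 66.8), (-15, 96, 66.5)]
0.0025 [(-100, 19, 66.0), (-96, 95, 66.7), (-92, 112, 66.8), (-88, 97, 66.8), (-83, 95, 66.8), (-79, 94, 66.9), (-75, 95, 66.7), (-71, 95, 66.8), (-67, 83, 66.9), (-63, 88, 66.7), (-59, 90, 66.8), (-55, 90, 66.9), (-51, 85, 66.7), (-47, 76, 66.7), (-43, 88, 66.8), (-39, 1148, 300.5), (-35, 1448, 300.2), (-31, 1538, 301.9), (-27, 1455, 309.9), (-23, 776, 310.5), (-19, 127, 67.6), (-15, 170, 228.4)]
knob [-0.0383 -0.0653  0.2423]
```

Run:
```python
from h import *
q=np.load("w2.npz"); print(wheels(q["P"],(.0775,.0275,-.0225)))
```

```text
[(1362, np.float64(0.0007), np.float64(0.46), np.float64(0.0), np.float64(0.0)), (1019, np.float64(0.0006), np.float64(0.58), np.float64(0.0), np.float64(0.0)), (1483, np.float64(0.0007), np.float64(0.36), np.float64(0.0), np.float64(0.0))]
```

In the tool's units: 0.119 m / 0.8 = 0.1488, 0.08 m / 0.8 = 0.1.

>>> step_arm(rot=[[0, 0, 0], [0, 0, 0], [0, 0, 0], [0, 0, 0], [0, 0, 0], [0, 0, 0], [0, 0, 0], [0, 0, 0], [0, 0, 0], [0, 0, 0]], dp=[[0.03, 0.1, 0.075], [0.03, 0.1, 0.075], [0.03, 0.1, 0.075], [0.03, 0.1, 0.1125], [0.03, 0.1, 0.1488], [0.03, 0.1, 0.1488], [0.0425, 0.1, 0.1488], [0.055, 0.1, 0.1488], [0.0663, 0.1, 0.1488], [0.0756, 0.1, 0.1488]], claw=[-1, -1, -1, -1, -1, -1, -1, -1, -1, -1])

```text
clock: 2.2
ee_pos: [0.5607, 0.1908, 0.083]
tool_rot: [0.001, 0.122, 0.993, 0.001]
wrist_force: [2.8, -0.4, 0.2]
width: 0.008
grasp_force: 1.1
```

In the tool's units: -0.1 m / 0.8 = -0.125, -0.04 m / 0.8 = -0.05.

>>> step_arm(rot=[[0, 0, 0], [0, 0, 0], [0, 0, 0], [0, 0, 0], [0, 0, 0], [0, 0, 0], [0, 0, 0], [0, 0, 0], [0, 0, 0], [0, 0, 0]], dp=[[0, 0, 0], [0, 0, 0], [-0.0075, 0, 0], [-0.0075, 0, -0.05], [-0.045, -0.125, -0.05], [-0.045, -0.125, -0.05], [-0.045, -0.125, -0.05], [-0.045, -0.125, -0.025], [-0.045, -0.125, 0], [-0.045, -0.125, 0]], claw=[-1, -1, -1, -1, -1, -1, -1, -1, -1, -1])

```text
clock: 3.2
ee_pos: [0.5704, 0.084, 0.0795]
tool_rot: [-0.002, 0.122, 0.992, -0.001]
wrist_force: [-1.2, -0.4, -0.7]
width: 0.009
grasp_force: 0.0
```

>>> step_arm(rot=[[0, 0, 0], [0, 0, 0], [0, 0, 0], [0, 0, 0], [0, 0, 0], [0, 0, 0], [0, 0, 0], [0, 0, 0], [0, 0, 0], [0, 0, 0]], dp=[[0.01, 0, 0], [0.02, 0, 0], [0.03, 0, 0], [0.0388, 0, 0], [0.0454, 0, 0], [0.0454, 0, 0], [0.0454, 0, 0], [0.0375, 0, 0], [0.0375, 0, -0.05], [0.05, 0.0625, -0.05]], claw=[-1, -1, -1, -1, -1, -1, -1, -1, -1, -1])

```text
clock: 4.2
ee_pos: [0.5473, 0.1336, 0.1241]
tool_rot: [0.001, 0.129, 0.992, -0.002]
wrist_force: [1.3, 0.7, -0.4]
width: 0.005
grasp_force: 0.0
```

In the tool's units: 0.04 m / 0.8 = 0.05, -0.0205 m / 0.8 = -0.0256.

>>> step_arm(rot=[[0, 0, 0], [0, 0, 0], [0, 0, 0], [0, 0, 0], [0, 0, 0], [0, 0, 0], [0, 0, 0], [0, 0, 0], [0, 0, 0], [0, 0, 0]], dp=[[0.0125, 0, 0], [0.0125, 0, 0.025], [0.0125, 0, 0.05], [0.0125, 0, 0.05], [0, 0, 0.05], [-0.01, 0, 0.05], [-0.0188, 0, 0.05], [-0.0256, 0, 0.05], [-0.0256, 0, 0.05], [-0.0256, 0, 0.05]], claw=[-1, -1, -1, -1, -1, -1, -1, -1, -1, -1])

```text
clock: 5.2
ee_pos: [0.5654, 0.1366, 0.082]
tool_rot: [0.001, 0.122, 0.992, 0.0]
wrist_force: [-0.9, -0.0, 0.0]
width: 0.001
grasp_force: 0.0
```

In the tool's units: 0.046 m / 0.8 = 0.0575, -0.04 m / 0.8 = -0.05.

>>> step_arm(rot=[[0, 0, 0], [0, 0, 0], [0, 0, 0], [0, 0, 0], [0, 0, 0], [0, 0, 0], [0, 0, 0], [0, 0, 0], [0, 0, 0], [0, 0, 0]], dp=[[0.0075, 0, 0], [0.0075, 0, -0.05], [0.0575, 0, -0.05], [0.0575, 0, -0.05], [0.0575, 0, -0.025], [0.0575, 0, 0], [0.0575, 0, 0], [0.045, 0, 0], [0.0325, 0, 0], [0.0225, 0, 0]], claw=[-1, -1, -1, -1, -1, -1, -1, -1, -1, -1])

```text
clock: 6.2
ee_pos: [0.5484, 0.141, 0.0825]
tool_rot: [0.001, 0.122, 0.992, 0.0]
wrist_force: [-2.1, 0.4, 3.0]
width: 0.006
grasp_force: 1.7
```

In the tool's units: -0.119 m / 0.8 = -0.1488, -0.02 m / 0.8 = -0.025.

>>> step_arm(rot=[[0, 0, 0], [0, 0, 0], [0, 0, 0], [0, 0, 0], [0, 0, 0], [0, 0, 0], [0, 0, 0], [0, 0, 0], [0, 0, 0], [0, 0, 0]], dp=[[-0.01, 0, 0], [-0.0175, 0, 0], [-0.0225, 0, 0], [-0.0225, 0, 0], [-0.0225, 0, 0], [-0.015, 0, 0], [-0.015, 0, -0.0625], [-0.0688, -0.025, -0.1125], [-0.1, -0.0375, -0.1488], [-0.1, -0.0375, -0.1488]], claw=[-1, -1, -1, -1, -1, -1, -1, -1, -1, -1])

```text
clock: 7.2
ee_pos: [0.6226, 0.0896, 0.2052]
tool_rot: [0.005, 0.125, 0.992, 0.001]
wrist_force: [-0.0, 0.3, -0.3]
width: 0.007
grasp_force: 0.0
```

Run:
```python
from h import *
o=bot.observe(); print(o["clock"],np.round(o["ee_pos"],4),np.abs(o["qd"]).max(), np.round(o["joints"],2))
d,P=get("wrist"); np.savez("w3",img=d["img"],P=P)
print(wheels(P,(.0775,.0275,-.0225)))
save("w3",cv2.resize(d["img"][::-1,::-1],(784,588),interpolation=cv2.INTER_CUBIC))
```

```text
7.2 [0.6226 0.0896 0.2052] 0.09097694577174323 [ 0.03  0.52 -0.4   1.83  0.27  0.83  0.82]
[(1613, np.float64(0.0006), np.float64(0.08), np.float64(0.0), np.float64(0.0)), (1580, np.float64(0.0006), np.float64(1.22), np.float64(0.0), np.float64(0.0)), (1604, np.float64(0.0007), np.float64(0.08), np.float64(0.0), np.float64(0.0))]
```

View pics/w3.png

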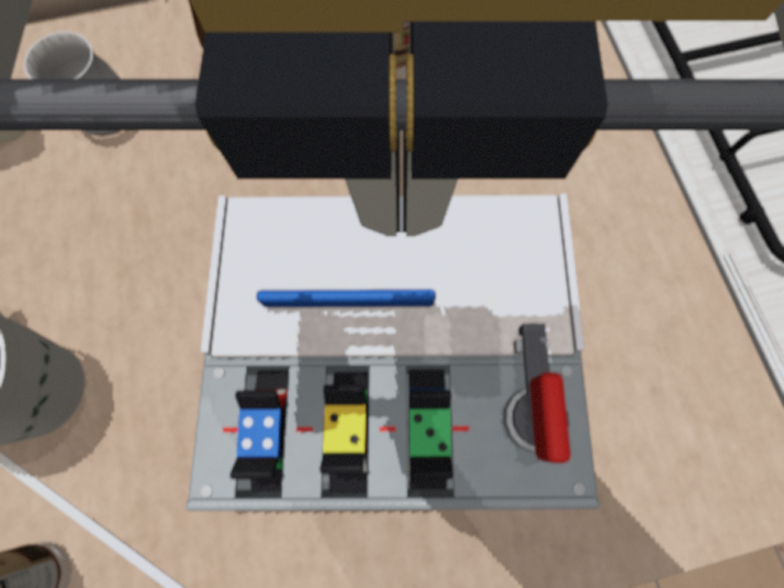

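The wheels now show blue 4, yellow 2 and green 3 at (259,432), (345,430) and (430,432). I'll settle the arm and measure more finely.

>>> step_arm(rot=[[0, 0, 0], [0, 0, 0], [0, 0, 0]], dp=[[0, 0, 0], [0, 0, 0], [0, 0, 0]], claw=[-1, -1, -1])

```text
clock: 7.55
ee_pos: [0.6161, 0.0935, 0.1995]
tool_rot: [-0.001, 0.121, 0.993, -0.0]
wrist_force: [-0.3, -0.1, -0.0]
width: 0.005
grasp_force: 0.0
```

```bash
cat >> h.py <<'E'
from scipy.optimize import minimize
def fine(P,ys=(.0775,.0275,-.0225),ax=-.055):
    B=tobox(P); out=[]
    for y in ys:
        m=(abs(B[...,1]-y)<.010)&(abs(B[...,0]-ax)<.036)&(B[...,2]>.070)&(B[...,2]<.1)
        q=B[m][:,[0,2]]-[ax,.055]
        f=lambda v: np.mean(np.minimum(cKDTree(model(v[0])).query(q-np.array(v[1:])/1e3)[0],.004))*1e3
        r=min((minimize(f,[t,0,0],method="Nelder-Mead",options=dict(initial_simplex=[[t,0,0],[t+.06,0,0],[t,1,0],[t,0,1]])) for t in (-.05,.05)),key=lambda r:r.fun)
        out.append(np.round([*r.x,r.fun],3).tolist())
    return out
E
python3 - <<'E'
from h import *
o=bot.observe(); print(np.round(o["ee_pos"],4),tobox(o["ee_pos"][None]).round(4), np.round(o["wrist_force"],1))
d,P=get("wrist"); print(fine(P))
d,P=get("wrist"); print(fine(P))
E
```

```text
[0.6161 0.0935 0.1995] [[ 0.0141 -0.003   0.1995]] [-0.3 -0.1 -0. ]
[[0.086, 0.696, -0.165, 0.593], [-0.014, 0.602, -0.203, 0.573], [0.105, 0.767, -0.231, 0.585]]
[[0.089, 0.855, -0.152, 0.579], [-0.007, 0.898, -0.2, 0.592], [0.106, 0.861, -0.211, 0.592]]
```

>>> step_arm(rot=[[0, 0, 0], [0, 0, 0], [0, 0, 0], [0, 0, 0], [0, 0, 0], [0, 0, 0], [0, 0, 0], [0, 0, 0], [0, 0, 0], [0, 0, 0]], dp=[[0.05, -0.025, 0.0375], [0.0894, -0.025, 0.075], [0.0894, -0.025, 0.1125], [0.0894, -0.025, 0.1125], [0.0894, -0.025, 0.1488], [0.0894, -0.025, 0.1488], [0.0894, -0.025, 0.1488], [0.0838, -0.025, 0.1488], [0.0781, -0.025, 0.1488], [0.0781, -0.025, 0.1488]], claw=[-1, -1, -1, -1, -1, -1, -1, -1, -1, -1])

```text
clock: 8.65
ee_pos: [0.553, 0.0882, 0.0825]
tool_rot: [0.001, 0.122, 0.992, 0.0]
wrist_force: [-0.3, 0.8, 0.9]
width: 0.008
grasp_force: 0.4
```

In the tool's units: 0.1 m / 0.8 = 0.125, 0.008 m / 0.8 = 0.01.

>>> step_arm(rot=[[0, 0, 0], [0, 0, 0], [0, 0, 0], [0, 0, 0], [0, 0, 0], [0, 0, 0], [0, 0, 0], [0, 0, 0], [0, 0, 0], [0, 0, 0]], dp=[[0, 0, 0], [0, 0, 0], [0.01, 0, 0], [0.01, 0, -0.05], [0.0113, 0.0625, -0.05], [0.0113, 0.125, -0.05], [0.0113, 0.125, -0.05], [0.0113, 0.125, -0.05], [0.0113, 0.125, -0.0125], [0.0113, 0.125, 0]], claw=[-1, -1, -1, -1, -1, -1, -1, -1, -1, -1])

```text
clock: 9.65
ee_pos: [0.5659, 0.1853, 0.0797]
tool_rot: [-0.001, 0.123, 0.992, -0.001]
wrist_force: [1.0, -0.8, -0.8]
width: 0.004
grasp_force: 0.0
```

In the tool's units: -0.119 m / 0.8 = -0.1488, -0.001 m / 0.8 = -0.0013.

>>> step_arm(rot=[[0, 0, 0], [0, 0, 0], [0, 0, 0], [0, 0, 0], [0, 0, 0], [0, 0, 0], [0, 0, 0], [0, 0, 0], [0, 0, 0], [0, 0, 0]], dp=[[0, 0, 0], [-0.0056, 0, 0], [-0.0113, 0, 0], [-0.0113, 0, 0], [-0.0113, 0, 0], [-0.0013, 0, 0], [-0.0013, 0, -0.0625], [-0.05, -0.0625, -0.1125], [-0.0888, -0.1, -0.1488], [-0.0888, -0.1, -0.1488]], claw=[-1, -1, -1, -1, -1, -1, -1, -1, -1, -1])

```text
clock: 10.65
ee_pos: [0.6185, 0.0896, 0.2031]
tool_rot: [0.002, 0.123, 0.992, -0.0]
wrist_force: [0.1, 1.9, 0.6]
width: 0.006
grasp_force: 0.0
```

>>> step_arm(rot=[[0, 0, 0], [0, 0, 0], [0, 0, 0], [0, 0, 0]], dp=[[0, 0, 0], [0, 0, 0], [0, 0, 0], [0, 0, 0]], claw=[-0.2, -0.2, -0.2, -0.2])

```text
clock: 11.05
ee_pos: [0.6159, 0.0942, 0.1999]
tool_rot: [-0.001, 0.121, 0.993, 0.0]
wrist_force: [-0.9, -0.5, -1.6]
width: 0.298
grasp_force: 0.0
```

Run:
```python
from h import *
o=bot.observe(); print(np.round(o["ee_pos"],4),tobox(o["ee_pos"][None]).round(4), np.round(o["wrist_force"],1),o["width"])
d,P=get("wrist"); print(fine(P)); B=tobox(P)
H,S,V=cv2.split(cv2.cvtColor(d["img"],cv2.COLOR_RGB2HSV))
m=(B[...,2]>.110)&(B[...,2]<.118)&(B[...,1]<-.05)&(((H<6)|(H>174))&(S>120))
r=cv2.minAreaRect(np.ascontiguousarray(B[m][:,:2]).astype(np.float32)); print(m.sum(),r,np.median(B[m][:,2]))
m=(H>105)&(H<130)&(S>140)&(B[...,2]>.086)&(B[...,2]<.095)&(B[...,0]>0); print(np.percentile(B[m],[2,50,98],axis=0).round(4))
```

```text
[0.6159 0.0942 0.1999] [[ 0.0136 -0.0023  0.1999]] [-0.9 -0.5 -1.6] 0.29781222862822954
[[0.017, 0.635, -0.151, 0.586], [-0.011, 0.748, -0.188, 0.596], [0.019, 0.722, -0.223, 0.591]]
1061 ((-0.049362488090991974, -0.08399756997823715), (0.0449761338531971, 0.01220465824007988), 0.01435344573110342) 0.11316484195519433
[[ 0.0195 -0.0225  0.0862]
 [ 0.022   0.0277  0.0893]
 [ 0.025   0.0787  0.0909]]
```

In the tool's units: 0.112 m / 0.8 = 0.14, -0.081 m / 0.8 = -0.1013.

>>> step_arm(rot=[[0, 0, 0], [0, 0, 0], [0, 0, 0], [0, 0, 0], [0, 0, 0], [0, 0, 0], [0, 0, 0], [0, 0, 0], [0, 0, 0], [0, 0, 0]], dp=[[0.0375, -0.05, 0.025], [0.0788, -0.1013, 0.05], [0.0788, -0.1013, 0.075], [0.0788, -0.1013, 0.075], [0.0788, -0.1013, 0.1125], [0.0788, -0.1013, 0.14], [0.0788, -0.1013, 0.14], [0.0788, -0.1013, 0.14], [0.0788, -0.1013, 0.14], [0.0788, -0.1013, 0.14]], claw=[-0.1, -0.1, -0.1, -0.1, -0.1, -0.1, -0.1, -1, -1, -1], squeeze=20)

```text
clock: 12.1
ee_pos: [0.5371, 0.0298, 0.0898]
tool_rot: [0.001, 0.122, 0.993, 0.0]
wrist_force: [0.3, 0.2, 0.1]
width: 0.244
grasp_force: 0.0
```

>>> step_arm(rot=[[0, 0, 0], [0, 0, 0], [0, 0, 0], [0, 0, 0]], dp=[[0, 0, 0], [0, 0, 0], [0, 0, 0], [0, 0, 0]], claw=[-1, -1, -1, -1])

```text
clock: 12.5
ee_pos: [0.5367, 0.0295, 0.0894]
tool_rot: [0.001, 0.122, 0.993, 0.0]
wrist_force: [-1.2, 0.3, 7.5]
width: 0.139
grasp_force: 20.0
```

In the tool's units: 0.001 m / 0.8 = 0.0013, 1.29 rad / 6.2832 = 0.2053.

>>> step_arm(rot=[[0, 0, 0.0191], [0, 0, 0.0398], [0, 0, 0.0605], [0, 0, 0.0812], [0, 0, 0.1019], [0, 0, 0.1225], [0, 0, 0.1432], [0, 0, 0.1639], [0, 0, 0.1846], [0, 0, 0.2053]], dp=[[0.0013, 0, 0], [0.0013, 0, 0], [0.0013, 0, 0], [0.0013, 0, 0], [0.0013, 0, 0], [0.0013, 0, 0], [0.0013, 0, 0], [0.0013, 0, 0], [0.0013, 0, 0], [0.0013, 0, 0]], claw=[-1, -1, -1, -1, -1, -1, -1, -1, -1, -1])

```text
clock: 13.5
ee_pos: [0.5362, 0.0292, 0.0894]
tool_rot: [0.001, 0.696, 0.718, 0.001]
wrist_force: [-0.0, -2.1, 4.2]
width: 0.137
grasp_force: 20.0
```

In the tool's units: 0.31 rad / 6.2832 = 0.0493.

>>> step_arm(rot=[[0, 0, 0.0159], [0, 0, 0.0318], [0, 0, 0.0462], [0, 0, 0.0493], [0, 0, 0.0493], [0, 0, 0.0493]], dp=[[0, 0, 0], [0, 0, 0], [0, 0, 0], [0, 0, 0], [0, 0, 0], [0, 0, 0]], claw=[-1, -1, -1, -1, -1, -1])

```text
clock: 14.1
ee_pos: [0.5361, 0.0293, 0.0894]
tool_rot: [0.001, 0.797, 0.604, 0.001]
wrist_force: [1.2, -2.4, 6.0]
width: 0.139
grasp_force: 20.3
```

Run:
```python
from h import *
from scipy.spatial.transform import Rotation as R
o=bot.observe(); q=o["tool_rot"]; M=R.from_quat(q[[1,2,3,0]]).as_matrix()
print(np.degrees(np.arctan2(M[1,1],M[0,1])),tobox(o["ee_pos"][None]).round(4),o["wrist_force"].round(1),o["wrist_torque"].round(2),o["width"],o["joints"].round(2))
```

```text
-15.666240213631335 [[-0.048  -0.0847  0.0894]] [ 1.2 -2.4  6. ] [-0.49 -0.05  0.39] 0.13948391522375145 [-0.24  0.57  0.11  2.15 -0.14  0.43 -0.29]
```

In the tool's units: 0.114 m / 0.8 = 0.1425, -0.11 m / 0.8 = -0.1375, -0.029 rad / 6.2832 = -0.0046.

>>> step_arm(rot=[[0, 0, 0], [0, 0, 0], [0, 0, 0], [0, 0, 0], [0, 0, 0], [0, 0, -0.0046], [0, 0, -0.0046], [0, 0, -0.0046], [0, 0, -0.0046], [0, 0, -0.0046]], dp=[[0, 0, 0], [0, 0, 0], [0, 0, 0], [0, 0, -0.05], [0, 0, -0.1], [0.0625, 0.025, -0.1375], [0.125, 0.05, -0.1375], [0.1425, 0.0513, -0.1375], [0.1425, 0.0513, -0.1375], [0.1425, 0.0513, -0.1375]], claw=[-0.2, -0.2, -0.2, -0.2, -0.2, -0.5, -1, -1, -1, -1])

```text
clock: 15.1
ee_pos: [0.6049, 0.1285, 0.198]
tool_rot: [-0.0, 0.788, 0.616, -0.001]
wrist_force: [0.0, -0.9, -0.3]
width: 0.025
grasp_force: 0.0
```

>>> step_arm(rot=[[0, 0, 0], [0, 0, 0], [0, 0, 0]], dp=[[0, 0, 0], [0, 0, 0], [0, 0, 0]], claw=[-1, -1, -1])

```text
clock: 15.4
ee_pos: [0.6052, 0.1272, 0.1986]
tool_rot: [0.0, 0.789, 0.615, -0.0]
wrist_force: [0.7, -0.3, 0.1]
width: 0.008
grasp_force: 0.0
```

```bash
cat >> h.py <<'E'
def knob(n):
    d,P=get(n); B=tobox(P); H,S,V=cv2.split(cv2.cvtColor(d["img"],cv2.COLOR_RGB2HSV))
    m=(B[...,2]>.107)&(B[...,2]<.122)&(B[...,1]<-.04)&(B[...,1]>-.13)&(abs(B[...,0]+.05)<.05)&(((H<6)|(H>174))&(S>120))
    print(n,m.sum(),"knob",cv2.minAreaRect(np.ascontiguousarray(B[m][:,:2]).astype(np.float32)) if m.sum()>4 else None)
    m=(H>105)&(H<130)&(S>140)&(B[...,2]>.084)&(B[...,2]<.095)&(B[...,0]>0)&(B[...,0]<.13)
    if m.sum()>4: print("lip",np.percentile(B[m],[2,50,98],axis=0).round(4).tolist())
    return d,P
E
python3 - <<'E'
from h import *
o=bot.observe(); print(o["clock"],tobox(o["ee_pos"][None]).round(4),o["tool_rot"].round(3),o["wrist_force"].round(1),o["width"],o["joints"].round(2))
for n in("scene","side","wrist"): d,P=knob(n)
save("w4",d["img"])
E
```

```text
15.4 [[-0.0047  0.0271  0.1986]] [ 0.     0.789  0.615 -0.   ] [ 0.7 -0.3  0.1] 0.008335660550624409 [-0.41  0.5   0.16  1.88 -0.11  0.77 -0.44]
scene 72 knob ((-0.05095013976097107, -0.08283919841051102), (0.04407123476266861, 0.013562534004449844), 84.74893951416016)
lip [[0.0193, -0.0197, 0.0842], [0.022, 0.0332, 0.0874], [0.0256, 0.0827, 0.0897]]
side 112 knob ((-0.05238162353634834, -0.08429831266403198), (0.010462393052875996, 0.044924624264240265), 2.309983730316162)
lip [[0.0178, -0.0222, 0.0841], [0.0211, 0.0247, 0.0873], [0.0244, 0.0785, 0.0904]]
wrist 0 knob None
lip [[0.0195, -0.0201, 0.0869], [0.0227, 0.035, 0.0893], [0.0261, 0.0809, 0.0909]]
```

View pics/w4.png

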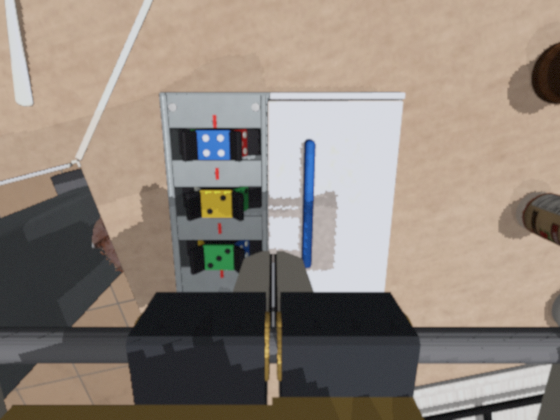

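The code wheels still read 4/2/3, at (213,145), (216,204) and (219,257). The knob lies crosswise and the lip is at (308,205). Now I'll push the lid.

In the tool's units: 0.12 m / 0.8 = 0.15, 0.11 m / 0.8 = 0.1375.

>>> step_arm(rot=[[0, 0, 0], [0, 0, 0], [0, 0, 0], [0, 0, 0], [0, 0, 0], [0, 0, 0], [0, 0, 0], [0, 0, 0], [0, 0, 0], [0, 0, 0]], dp=[[0, 0, 0.05], [0, 0, 0.1], [0, 0, 0.1375], [0, 0, 0.15], [0, 0, 0.15], [0, 0, 0.15], [0, 0.0075, 0.15], [0, 0.0163, 0.15], [0, 0.025, 0.15], [0, 0.025, 0.15]], claw=[-1, -1, -1, -1, -1, -1, -1, -1, -1, -1])

```text
clock: 16.55
ee_pos: [0.6265, 0.1231, 0.0792]
tool_rot: [0.001, 0.788, 0.615, 0.001]
wrist_force: [0.1, -0.6, 0.1]
width: 0.006
grasp_force: 0.0
```

In the tool's units: 0.05 m / 0.8 = 0.0625, 0.048 m / 0.8 = 0.06.

>>> step_arm(rot=[[0, 0, 0], [0, 0, 0], [0, 0, 0], [0, 0, 0], [0, 0, 0], [0, 0, 0], [0, 0, 0], [0, 0, 0], [0, 0, 0], [0, 0, 0]], dp=[[0, 0.01, 0], [0, 0.02, 0], [0, 0.03, 0], [0, 0.04, 0], [0, 0.0475, 0], [0, 0.0538, 0], [0, 0.0575, 0], [0, 0.06, 0], [0, 0.0625, 0], [0, 0.0625, 0]], claw=[-1, -1, -1, -1, -1, -1, -1, -1, -1, -1])

```text
clock: 17.55
ee_pos: [0.6736, 0.1113, 0.0785]
tool_rot: [0.0, 0.788, 0.615, 0.0]
wrist_force: [-0.6, 0.2, 0.3]
width: 0.005
grasp_force: 0.1
```

Run:
```python
from h import *
o=bot.observe(); print(o["clock"],tobox(o["ee_pos"][None]).round(4),o["wrist_force"].round(1),o["width"])
for n in("scene","side","wrist"): d,P=knob(n)
```

```text
17.55 [[0.0655 0.0282 0.0785]] [-0.6  0.2  0.3] 0.004927121789245526
scene 68 knob ((-0.05144934356212616, -0.08155332505702972), (0.04270089417695999, 0.010430286638438702), 89.90929412841797)
lip [[0.0778, -0.0202, 0.0841], [0.0809, 0.0548, 0.0874], [0.0849, 0.082, 0.0898]]
side 127 knob ((-0.04933464527130127, -0.08411525934934616), (0.01609000377357006, 0.04494789242744446), 0.36375120282173157)
lip [[0.0774, -0.0221, 0.0842], [0.0801, 0.039, 0.0869], [0.0837, 0.0774, 0.0896]]
wrist 0 knob None
lip [[0.0787, 0.0241, 0.0855], [0.0822, 0.0572, 0.0892], [0.0857, 0.0822, 0.0907]]
```

In the tool's units: 0.012 m / 0.8 = 0.015, 0.011 m / 0.8 = 0.0138.

>>> step_arm(rot=[[0, 0, 0], [0, 0, 0], [0, 0, 0], [0, 0, 0], [0, 0, 0], [0, 0, 0]], dp=[[0, 0.005, 0], [0, 0.0088, 0], [0, 0.0113, 0], [0, 0.0138, 0], [0, 0.015, 0], [0, 0.015, 0]], claw=[-1, -1, -1, -1, -1, -1])

```text
clock: 18.3
ee_pos: [0.6841, 0.1086, 0.0786]
tool_rot: [-0.001, 0.788, 0.615, -0.001]
wrist_force: [-5.3, 0.1, 3.7]
width: 0.005
grasp_force: 2.6
```

In the tool's units: 0.002 m / 0.8 = 0.0025, 0.001 m / 0.8 = 0.0013.

>>> step_arm(rot=[[0, 0, 0], [0, 0, 0], [0, 0, 0], [0, 0, 0]], dp=[[0, 0.0013, 0], [0, 0.0025, 0], [0, 0.0025, 0], [0, 0.0025, 0]], claw=[-1, -1, -1, -1])

```text
clock: 18.7
ee_pos: [0.6842, 0.1086, 0.0785]
tool_rot: [-0.002, 0.788, 0.616, -0.002]
wrist_force: [-10.9, 1.9, 7.6]
width: 0.007
grasp_force: 5.5
```

In the tool's units: -0.16 m / 0.8 = -0.2, -0.01 m / 0.8 = -0.0125.

>>> step_arm(rot=[[0, 0, 0], [0, 0, 0], [0, 0, 0], [0, 0, 0], [0, 0, 0], [0, 0, 0], [0, 0, 0], [0, 0, 0], [0, 0, 0], [0, 0, 0]], dp=[[0, -0.0063, 0], [0, -0.0125, 0], [0, -0.0125, -0.05], [0, -0.0125, -0.1], [0, -0.0125, -0.15], [-0.05, -0.025, -0.175], [-0.1, -0.0375, -0.2], [-0.1375, -0.0375, -0.2], [-0.1375, -0.0375, -0.2], [-0.1375, -0.0375, -0.2]], claw=[-1, -1, -1, -1, -1, -1, -1, -1, -1, -1])

```text
clock: 19.7
ee_pos: [0.6315, 0.008, 0.239]
tool_rot: [0.0, 0.789, 0.615, 0.001]
wrist_force: [0.5, 1.1, -0.7]
width: 0.008
grasp_force: 0.0
```

>>> step_arm(rot=[[0, 0, 0], [0, 0, 0], [0, 0, 0]], dp=[[0, 0, 0], [0, 0, 0], [0, 0, 0]], claw=[-1, -1, -1])

```text
clock: 20.0
ee_pos: [0.6314, 0.0097, 0.2381]
tool_rot: [-0.0, 0.788, 0.616, -0.0]
wrist_force: [0.1, -0.1, 0.8]
width: 0.004
grasp_force: 0.0
```

Run:
```python
from h import *
o=bot.observe(); print(o["clock"],tobox(o["ee_pos"][None]).round(4),o["wrist_force"].round(1))
for n in("scene","side","wrist"): d,P=knob(n); save("f_"+n,d["img"])
print(fine(P))
```

```text
20.0 [[ 0.0491 -0.0807  0.2381]] [ 0.1 -0.1  0.8]
scene 67 knob ((-0.05075901001691818, -0.08369086682796478), (0.04368966072797775, 0.010510026477277279), 86.81155395507812)
lip [[0.0886, -0.0212, 0.0842], [0.0921, 0.0316, 0.0871], [0.0962, 0.082, 0.0897]]
side 123 knob ((-0.05109209194779396, -0.08412697166204453), (0.01351251546293497, 0.04522218927741051), 2.5437071323394775)
lip [[0.0881, -0.0225, 0.0842], [0.0908, 0.0252, 0.0871], [0.0941, 0.0773, 0.0901]]
wrist 733 knob ((-0.048965584486722946, -0.08406801521778107), (0.044692374765872955, 0.012193065136671066), 89.52074432373047)
lip [[0.0892, -0.0222, 0.0864], [0.0923, 0.0326, 0.0893], [0.0959, 0.0793, 0.0909]]
[[0.018, 0.393, -0.142, 0.649], [0.02, 0.431, -0.229, 0.632], [0.008, 0.125, -0.212, 0.624]]
```

View pics/f_wrist.png

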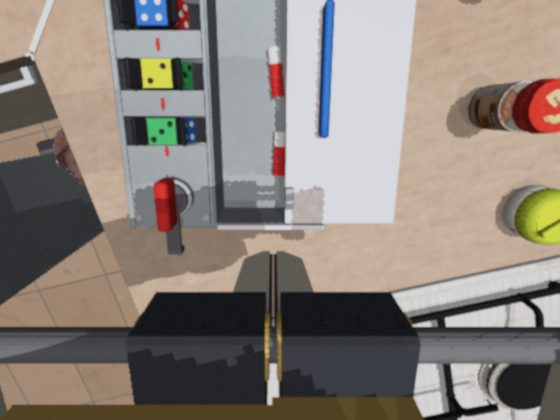

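View pics/f_side.png

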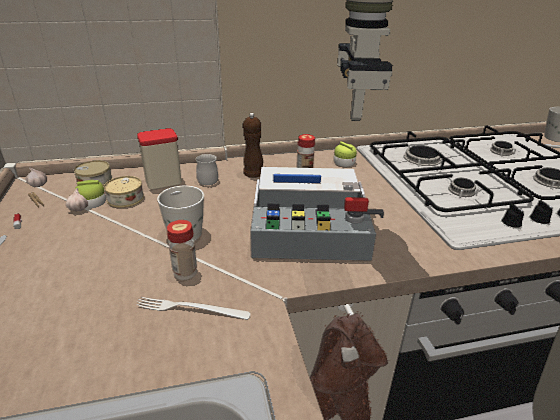

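The close-up shows the code up (blue, yellow, green at x≈155), the knob crosswise at (165,205), and the lid 70 mm open with batteries visible. The side view shows the mug (182,215) and jar (182,252) where they were. Handing in.

```bash
python3 -c "
from station import bot
print(bot.close_job())"
```

```text
the job is handed in; nothing more can be done
None
```

The box is open and the job is handed in: the wheels read 4-2-3 (each within about 0.02 rad), the latch is turned to its stop, the lid is fully open at 70 mm, the mug and jar look unmoved, and the arm is clear of everything after about 20 s.

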